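# Load the bottle steriliser box, shut it and clamp it

### The job

Load the open steriliser box: stand the blue long-handled scoop, bowl down, in the deep square well, and set the amber teat in its screw collar upright on the raised tray beside it. When both are in and let go, swing the lid fully shut, and then fold the steel clamp down flat over the lid. Leave everything else on the ledge and the rack as it is.

Things in the scene. Friction and masses are not known exactly. Their poses are not given: they have to be found in the camera images.
- box: Grey plastic steriliser box, fixed, 170 (x) x 200 (y) x 125 mm high, walls 4 mm. Origin: centre of underside, z up. Lid hinged along the top of the +x side, clamp at the middle of the -x side. Inside, a white raised tray floor at z 55 mm; a square well 40 x 40 mm at x 0, y 60 mm goes down through it to z 4 mm. Free tray area: x -81 to 81, y -96 to 40 mm.
- well (a point): Centre of the square well's mouth, level with the tray floor (box frame 0, 60, 55 mm); 40 x 40 mm, 51 mm deep.
- tray (a point): Middle of the free tray area, on its floor (box frame 0, -30, 55 mm).
- lid (a joint): Lid hinge angle: 0 = shut flat on the box, about 1.5-1.75 = standing open. The hinge is stiff: the lid stays where it is left and needs about 3 N at its edge to move. The lid is a plain flat grey panel 170 x 200 mm, 6 mm thick.
- lid_hinge (a point): Middle of the lid's hinged edge, on its outer (upper) face. The hinge axis runs along the box's y at box frame x 85, z 125 mm, 6 mm inside that face. The frame turns with the lid: its -x points from the hinge to the free edge, its z is the outward normal.
- lid_edge (a point): Middle of the lid's free edge, on its upper (outer) face, 170 mm from lid_hinge.
- clamp (a joint): Clamp hinge angle: 0 = lying flat over the lid's front edge, about 1.5-1.85 = standing up (beyond 1.57 leaning away from the box). Stiff hinge: stays where it is left, needs about 2 N at the tip.
- clamp_hinge (a point): On the steel clamp arm's outer (upper when down) face, at its hinged end. The hinge axis is parallel to the box's y at box frame x -103, z 131 mm, 8 mm under that face. The frame turns with the arm: x points from the hinge to the tip, z is the outward normal.
- clamp_tip (a point): Tip of the clamp arm on its outer face, 62 mm from the hinge axis. The arm is a steel flat bar 62 x 22 x 6 mm.
- scoop: Blue plastic long-handled scoop, standing bowl down in one of the rack's two square wells. Origin: centre of the bowl's underside; z up along the handle. Bowl: open-topped cup 28 mm across, 28 mm high. Handle: flat upright strip 12 mm wide (y), 5 mm thick (x), its middle at x +12.5 mm, its top 108 mm above the origin.
- teat: Amber bottle teat in a white screw collar, standing on the ledge. Origin: centre of the collar's underside; z up. Collar 44 mm across, 16 mm high; teat narrows above it to 13 mm, top at 54 mm.
- rack: Grey plastic bottle drying rack, fixed to the far edge of the ledge. Base 200 x 200 x 12 mm, origin under its centre. Two square wells, 38 mm inside, 44 mm outside, rims 57 mm above the ledge, floor 15 mm above it, at x -60, y +-50 mm; two pegs with the bottles at x +60, y +-50 mm.
- rod: Bystander: steel stirring rod, 118 mm, with an 18 mm round head and 28 mm foot, standing in the rack's other well. Origin: centre of its foot's underside.
- bottle0: Bystander: clear empty bottle upside down over a rack peg, 62 mm across, 150 mm high. Origin: centre of its lower rim.
- bottle1: Bystander: clear empty bottle upside down over the other rack peg, same size.
- cap: Bystander: plain white domed bottle cap, 44 mm across, 52 mm high. Origin under its centre.
- jar: Bystander: small amber jar with aluminium cap, 44 mm across, 58 mm high. Origin under its centre.
- tin: Bystander: closed aluminium formula tin, 100 mm across, 140 mm high. Origin under its centre.
- mug: Bystander: white ceramic mug, 80 mm across, 90 mm high. Origin under its centre.

How it is judged (in metres and radians):
On the way, in this order (a step that is already met when the one before it is completed fails the run):
1. scoop stands in the box's well and teat stands on the tray, both let go, lid and clamp still open (x of scoop in the frame of box between -0.016 and 0.016 m and y of scoop in the frame of box between 0.044 and 0.076 m and z of scoop in the frame of box below 0.015 m and angle between scoop's own z axis and vertical below 0.35 rad and x of teat in the frame of box between -0.062 and 0.062 m and y of teat in the frame of box between -0.078 and 0.036 m and z of teat in the frame of box between 0.048 and 0.062 m and angle between teat's own z axis and vertical below 0.15 rad and contact force between the fingers and scoop below 0.1 N and contact force between the fingers and teat below 0.1 N and value of joint lid above 0.5 rad and value of joint clamp above 0.3 rad), for 0.2 s.
2. lid shut, with the clamp still up (x of scoop in the frame of box between -0.016 and 0.016 m and y of scoop in the frame of box between 0.044 and 0.076 m and z of scoop in the frame of box below 0.015 m and angle between scoop's own z axis and vertical below 0.35 rad and x of teat in the frame of box between -0.062 and 0.062 m and y of teat in the frame of box between -0.078 and 0.036 m and z of teat in the frame of box between 0.048 and 0.062 m and angle between teat's own z axis and vertical below 0.15 rad and value of joint lid below 0.05 rad and value of joint clamp above 0.3 rad), for 0.2 s.
3. clamp folded down over the shut lid (value of joint lid below 0.05 rad and value of joint clamp below 0.1 rad), for 0.2 s.
At the end, for the whole second after the job is handed in: Scoop stands bowl down in the box's square well (tilt under 0.35 rad, bottom within 15 mm of the box's underside level); teat stands upright (within 0.15 rad) on the raised tray beside the well; lid shut (under 0.05 rad); clamp down over it (under 0.1 rad); both things let go and at rest (all of step 3 and x of scoop in the frame of box between -0.016 and 0.016 m and y of scoop in the frame of box between 0.044 and 0.076 m and z of scoop in the frame of box below 0.015 m and angle between scoop's own z axis and vertical below 0.35 rad and x of teat in the frame of box between -0.062 and 0.062 m and y of teat in the frame of box between -0.078 and 0.036 m and z of teat in the frame of box between 0.048 and 0.062 m and angle between teat's own z axis and vertical below 0.15 rad and contact force between the fingers and scoop below 0.1 N and contact force between the fingers and teat below 0.1 N and linear speed of each of scoop, teat below 0.03 m/s); the robot touches nothing.
It fails at once if a bystander (rod, bottle, cap, jar, tin, mug) is moved by more than 25 mm or knocked over (distance of any of rod, bottle0, bottle1, cap, jar, tin, mug from where it was at the start of the episode above 0.025 m or angle between any of rod, bottle0, bottle1, cap, jar, tin, mug's own z axis and vertical above 0.5 rad).
It also fails if it takes over 72 s, if anything falls off the work surface, if the arm or the gripper's body presses on something with over 40 N, if the wrist force passes 120 N, or if a joint passes its speed limit or range.

### The arm

A 6-joint arm with a two-finger parallel gripper is mounted at the origin on the work surface. World frame = base frame: x ahead of the robot, y to its left, z up, the work surface at z = 0. Lengths are in mm, angles in rad, forces in N, time in s.
With the tool pointing down it reaches from about 350 to 950 mm from the base axis. Payload 17.4 kg.
Tool frame: the origin (TCP) lies at the very end of the fingers, on their centre line; the grasp point (between the pads) lies 19 mm behind it; z points along the fingers, y is the line along which they close (so a half turn about z gives the same grasp; the last joint's range is limited). The gripper opens to 93 mm and grips with 3 to 60 N. Pads are 15 mm wide; open, the fingers measure 128 mm over their backs; the gripper's body (75 mm by 188 mm) begins 65 mm behind the grasp point.
Start: joints at [-0.038, 0.116, 1.442, -0, 1.584, -0.038], TCP at [675.005, -0.009, 181.246] pointing down, gripper open.
Joint ranges: [-2.83, 2.83], [-0.83, 2.19], [0.07, 2.5], [-1.14, 4.28], [0.01, 3], [-2.97, 2.97]. Speed limits (rad/s): [1.89, 1.89, 2.22, 3.14, 3.14, 3.14].

### API

Orientations are given as a rotation vector (axis times angle).
In Python, from cell import robot gives the robot as it stands. The module is installed in compiled form; this text tells all that it offers.
- The arm moves only by the shell command python3 -m inch 'ROWS' [FORCE]. ROWS is JSON, a list of rows, each an object with "dp": the shift along the tool's x, y, z in mm, a list of three; "turn": the turn about the tool's z in degrees; "claw": the closure, from 0 (fully open) to 1 (shut). A call has 1 to 8 rows; each row is the pose to reach, as a shift and turn from the pose commanded when the call began, along the tool's axes at that moment; what a row does not reach only later rows make up. A row lasts 1/10 s, in which the tool goes at most 50 mm and 8.59 degrees, less where a joint would pass 70% of its speed; a pose out of reach is approached as far as the arm can. A call with a gripper value outside its range is refused whole. The fingers move at their own pace and stop on an object; FORCE is the grip in N (left out, the last holds). Time passes only in rows, so rows that repeat a pose let the fingers close. It gives the time, the measured TCP pose, the force, the opening and the grip force at its end, in the units of the state.
- robot.observe(): the state, without advancing time (a new reading comes with each control period).
- robot.camera(name): name is "scene" or "side" or "wrist"; returns the picture (384x512x3 uint8, red, green, blue); there is no depth.
- robot.get_calibration(name): a dict with "fx", "fy", "cx", "cy" (pixels), "view" (4x4, takes a point from world to camera coordinates). Camera axes: x right, y up, looking along -z (the intrinsics and any distortion apply to the point x, -y, -z); pixel columns grow to the right and rows downward; lengths in mm; the calibration is good to about 2 mm. A picture is of the moment at which its call begins: read the wrist's pose just before it. get_calibration takes no time and is no camera call; for the wrist camera it gives the pose at the moment of the call.
- robot.hand_in(): hands the job in; it is judged then, once.
The state is a dict: "time": time; "q": joint angles; "qvel": joint speeds; "effort": joint torques, N m; "position": TCP position; "eef_rot": TCP orientation; "force": force on the tool from outside, world axes, zero at the start; "torque": the same for the moment, N m; "gripper_width": opening from 0.0 (shut) to 1.0 (fully open); "grip_force": force on a finger pad.
Only numpy, scipy, OpenCV 4.12 (cv2) and the standard library are available. Lean on these libraries where they do the work, as an engineer would, in place of code of your own. Each camera call takes 0.05 s, during which the arm holds its last target. There are 200 camera calls.

## Working session

There is one attempt and no reset: what is moved stays moved. The work goes in short steps, Python scripts to look and compute and a shell command to move; the robot and the scene stay as the last step left them, time stands still between calls to the robot, and variables do not carry over. Pictures are saved under pics/ and viewed, at most 10 in all, crops included, and the job is handed in when it is done.

```bash
mkdir -p pics; cat > h.py <<'E'
import numpy as np, cv2, json
from cell import robot
from scipy.spatial.transform import Rotation as R
def snap(n,f):
    c=robot.get_calibration(n); im=robot.camera(n); cv2.imwrite(f'pics/{f}.png',im[:,:,::-1])
    json.dump({k:np.array(v).tolist() for k,v in c.items()},open(f'pics/{f}.json','w')); return im
def cal(f): return {k:np.array(v) for k,v in json.load(open(f'pics/{f}.json')).items()}
def proj(c,P):
    p=c['view']@np.append(P,1); return np.array([c['cx']+c['fx']*p[0]/-p[2], c['cy']+c['fy']*-p[1]/-p[2]])
def ray(c,u,v):
    V=c['view']; d=V[:3,:3].T@np.array([(u-c['cx'])/c['fx'],-(v-c['cy'])/c['fy'],-1]); return -V[:3,:3].T@V[:3,3], d/np.linalg.norm(d)
def atz(c,u,v,z):
    o,d=ray(c,u,v); return (o+d*(z-o[2])/d[2]).round(1)
def tri(*obs):
    A=np.zeros((3,3));b=np.zeros(3)
    for c,u,v in obs:
        o,d=ray(c,u,v); M=np.eye(3)-np.outer(d,d); A+=M;b+=M@o
    X=np.linalg.solve(A,b); return X.round(1),[ (proj(c,X)-[u,v]).round(1).tolist() for c,u,v in obs]
E
python3 - <<'E'
from h import *
a=[snap(n,n+'0') for n in('scene','side','wrist')]
for n in('scene','side','wrist'):
    c=robot.get_calibration(n); print(n,{k:np.round(v,2).tolist() for k,v in c.items()})
    im=cv2.imread(f'pics/{n}0.png'); cv2.imwrite(f'pics/{n}0b.png',cv2.resize(im,(768,576),interpolation=cv2.INTER_CUBIC))
print(robot.observe())
E
```

```text
scene {'fx': 392.58, 'fy': 392.58, 'cx': 259.78, 'cy': 189.43, 'view': [[-0.2, 0.98, -0.0, 129.35], [-0.83, -0.17, 0.54, 411.54], [0.53, 0.11, 0.84, -1247.62], [0.0, 0.0, 0.0, 1.0]]}
side {'fx': 359.97, 'fy': 359.97, 'cx': 251.83, 'cy': 192.77, 'view': [[0.96, -0.27, 0.01, -549.08], [0.2, 0.74, 0.64, -186.58], [-0.18, -0.62, 0.77, -817.77], [0.0, 0.0, 0.0, 1.0]]}
wrist {'fx': 344.16, 'fy': 344.16, 'cx': 258.42, 'cy': 191.7, 'view': [[1.0, -0.0, -0.0, -674.33], [-0.0, 0.96, -0.29, 34.03], [0.0, 0.29, 0.96, -390.21], [0.0, 0.0, 0.0, 1.0]]}
{'time': 0.15, 'q': array([-3.77704691e-02,  1.16391167e-01,  1.44212365e+00, -9.50389402e-06,
        1.58401416e+00, -3.77972497e-02]), 'qvel': array([ 0.00207518, -0.00105371, -0.00219451, -0.00361486, -0.00150947,
       -0.00117812]), 'effort': array([ 1.36530605e-03, -7.21765566e+01, -6.22949553e+01,  7.80155347e-02,
        2.25470052e-02,  2.06686866e-05]), 'position': array([6.74800941e+02, 1.52937671e-02, 1.80657075e+02]), 'eef_rot': array([-2.22093080e+00, -2.22099001e+00,  1.01069506e-03]), 'force': array([-0.23144535, -0.12968492, -0.21188977]), 'torque': array([-0.03648194,  0.00713435,  0.04297638]), 'grip_force': 0.0, 'gripper_width': 0.9964001047069145}
```

View pics/scene0b.png

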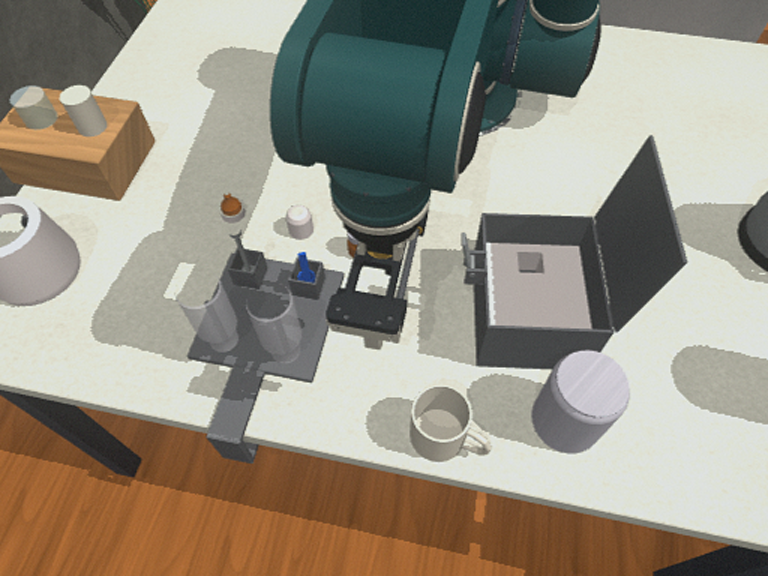

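View pics/side0b.png

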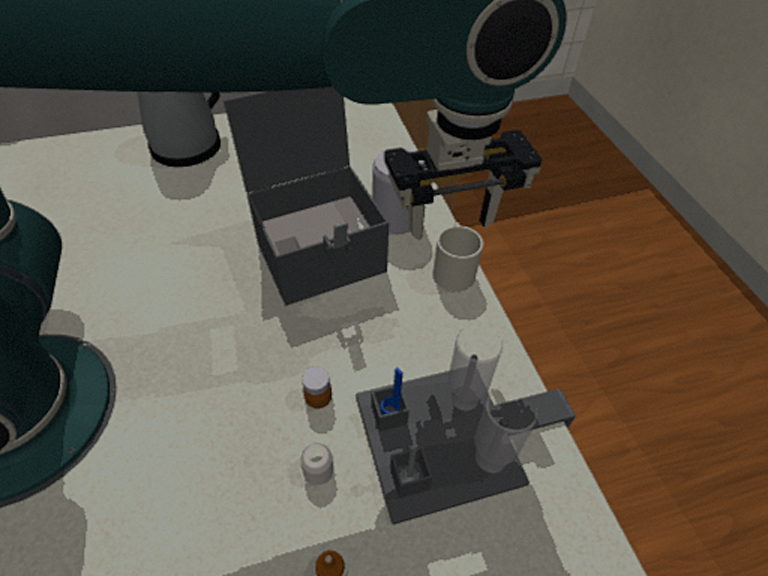

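```bash
python3 - <<'E'
from h import *
s=cv2.imread('pics/scene0.png'); d=cv2.imread('pics/side0.png')
def p(im,x,y,w,h,k): return cv2.resize(im[y:y+h,x:x+w],(w*k,h*k),interpolation=cv2.INTER_CUBIC)
g=lambda a: cv2.convertScaleAbs(a,alpha=1.5,beta=20)
cv2.imwrite('pics/m1.png',g(np.vstack([np.hstack([p(s,145,125,100,75,4),p(d,235,235,100,75,4)]),np.hstack([p(d,180,309,100,75,4),p(s,300,140,100,75,4)])])))
cv2.imwrite('pics/m2.png',g(np.hstack([p(s,300,85,160,170,3)[:,:400],p(d,145,55,133,170,3)])))
E
```

```text
(no output)
```

View pics/m1.png

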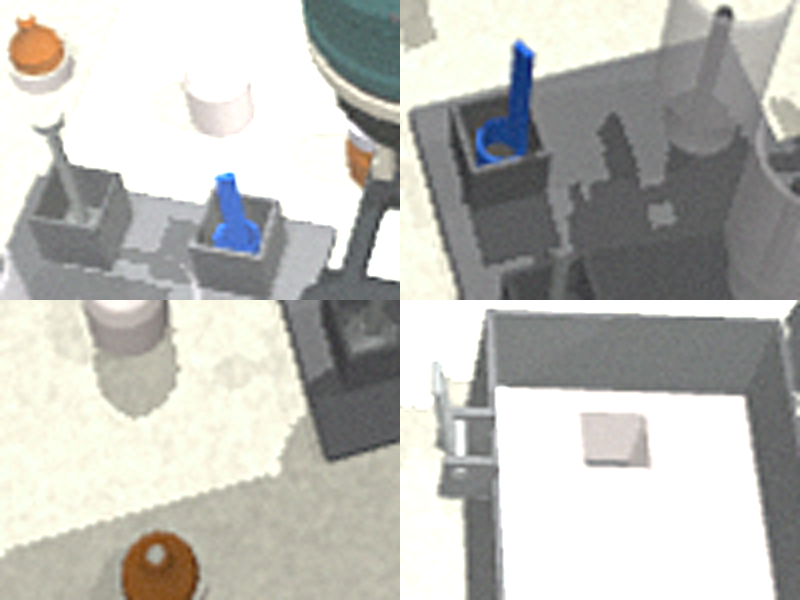

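View pics/m2.png

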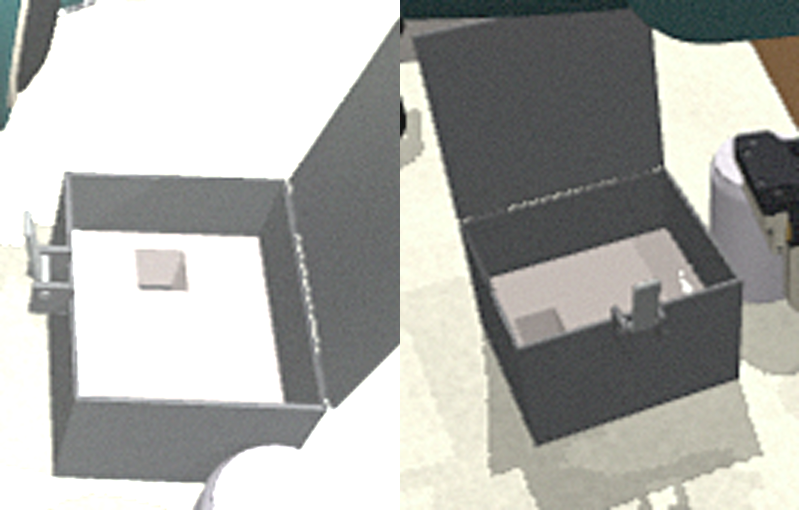

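```bash
cat > fit.py <<'E'
from h import *
from scipy.optimize import least_squares
s=cal('scene0'); d=cal('side0')
L=[(s,322.7,143.3,-85,100,125),(s,325.7,219,-85,-100,125),(s,409,221,85,-100,125),(s,395.7,145.7,85,100,125),(s,318.3,243,-85,-100,0),
(d,184.3,170.7,-85,100,125),(d,258.3,149,-85,-100,125),(d,166.3,129,85,100,125),(d,231.7,111,85,-100,125),(d,191,202.7,-85,100,0),(d,258.3,181.7,-85,-100,0)]
def w(p,P): c,q=np.cos(p[3]),np.sin(p[3]); return np.array([p[0]+c*P[0]-q*P[1],p[1]+q*P[0]+c*P[1],p[2]+P[2]])
LID=[(s,434.7,91.3,100),(s,457,175,-100),(d,150,67.7,100),(d,228,58,-100)]
def f(p): 
    r=[proj(c,w(p,P))-[u,v] for c,u,v,*P in L]
    r+=[proj(c,w(p,[85-170*np.cos(p[4]),y,125+170*np.sin(p[4])]))-[u,v] for c,u,v,y in LID]
    return np.concatenate(r)
o=least_squares(f,[600,250,0,1.57,1.6],loss='soft_l1')
print('box',o.x.round(3)); print(f(o.x).reshape(-1,2).round(1).tolist())
p=o.x
for n,P in dict(well=[0,60,55],tray=[0,-30,55],clamph=[-103,0,131]).items(): print(n,w(p,P).round(1), proj(s,w(p,P)).round(1),proj(d,w(p,P)).round(1))
for a in(1.5,1.6,1.7,1.8): print(a,[proj(c,w(p,[-103+62*np.cos(a),0,131+62*np.sin(a)])).round(1) for c in(s,d)])
print('scoop top',tri((s,201.3,169),(d,265.75,246.3)))
print('bowl',tri((s,204.3,184),(d,259.5,270.8)))
print('bowl43',atz(s,204.3,184,43),atz(d,259.5,270.8,43))
print('teat tip',tri((s,151,130),(d,180+156/4,309+252/4)), 'teat shoulder',tri((s,154,136.5),(d,220,372)))
E
python3 fit.py
```

```text
box [511.31  203.737  -3.688   1.728   1.719]
[[-0.8, -0.3], [-0.3, 0.2], [0.4, 1.7], [0.2, 0.0], [-0.4, 1.8], [-1.0, 0.5], [0.3, -0.7], [-2.2, 0.0], [1.4, -0.4], [-1.5, 0.7], [-1.0, -0.7], [-0.7, 0.2], [-0.2, 1.4], [-1.1, -0.4], [-0.5, -7.6]]
well [452.  194.3  51.3] [354.1 175.8] [191.4 163.9]
tray [540.9 208.4  51.3] [357.2 208.3] [222.3 154.6]
clamph [527.4 102.  127.3] [315.6 176.8] [224.7 162.4]
1.5 [array([321.3, 159.7]), array([222.8, 142.3])]
1.6 [array([318.3, 159.6]), array([223.8, 143.9])]
1.7 [array([315.2, 159.6]), array([224.8, 145.7])]
1.8 [array([312.1, 159.8]), array([225.8, 147.7])]
scoop top (array([ 555.7, -148.5,  122.9]), [[-0.3, 0.2], [-0.4, -0.2]])
bowl (array([ 542.3, -156.3,   39.8]), [[-0.4, 0.3], [-0.5, -0.3]])
bowl43 [ 543.2 -154.5   43. ] [ 542.6 -158.9   43. ]
teat tip (array([ 414.3, -336. ,   50.6]), [[-0.3, 0.2], [-0.4, -0.2]]) teat shoulder (array([ 416.5, -331.6,   28.8]), [[-0.0, 0.0], [-0.0, -0.0]])
```

```bash
python3 -m inch '[{"dp":[-100,-80,-50],"turn":0,"claw":0},{"dp":[-334,-260,-50],"turn":0,"claw":0},{"dp":[-334,-260,-50],"turn":0,"claw":0},{"dp":[-334,-260,-50],"turn":0,"claw":0},{"dp":[-334,-260,-50],"turn":0,"claw":0},{"dp":[-334,-260,-50],"turn":0,"claw":0},{"dp":[-334,-260,-50],"turn":0,"claw":0},{"dp":[-334,-260,-50],"turn":0,"claw":0}]' 30
python3 -m inch '[{"dp":[0,0,0],"turn":0,"claw":0},{"dp":[0,0,0],"turn":0,"claw":0}]'
python3 - <<'E'
from h import *
snap('wrist','w1'); snap('scene','s1')
o=robot.observe();print(o['time'],o['position'],o['eef_rot'])
w=cv2.imread('pics/w1.png'); s=cv2.imread('pics/s1.png')[100:240,110:300]
cv2.imwrite('pics/m3.png',np.vstack([cv2.resize(w,(400,300))[:,:], ]) if 0 else np.hstack([cv2.resize(w,(512,384)),cv2.resize(s[:, :95],(261,384),interpolation=cv2.INTER_CUBIC)]))
c=cal('scene0');print('cap',atz(c,200,152,25),'rodwell',atz(c,164.5,176,57))
E
```

```text
time: 0.95
position: [430.6, -313.1, 229.1]
eef_rot: [2.221, 2.222, 0.0]
force: [0.1, -0.8, -0.1]
gripper_width: 0.996
grip_force: 0.0
time: 1.15
position: [431.6, -312.6, 228.9]
eef_rot: [2.224, 2.219, 0.0]
force: [-0.1, 0.0, -0.2]
gripper_width: 0.999
grip_force: 0.0
1.25 [ 432.5894938  -311.26586211  228.60951324] [-2.22046493e+00 -2.22181780e+00 -3.46941660e-04]
cap [ 438.8 -198.6   25. ] rodwell [ 549.  -249.8   57. ]
```

View pics/m3.png

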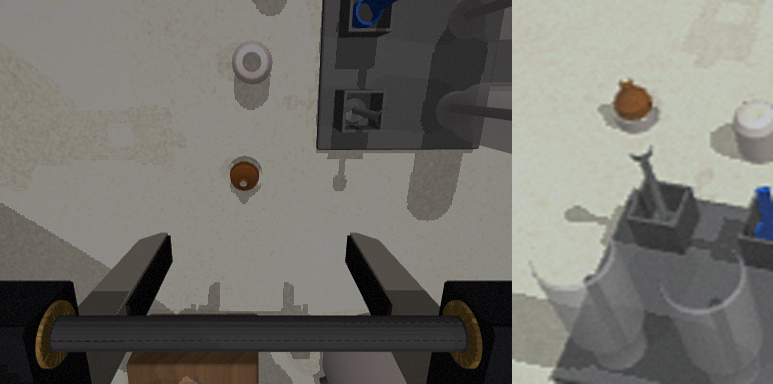

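```bash
python3 - <<'E'
from h import *
w=cal('w1'); s=cal('scene0'); d=cal('side0')
print('tip',tri((w,244,184),(s,151,130),(d,219,372)),'collar@12',atz(w,245.5,175.5,12), 'tip@54',atz(w,244,184,54))
print('cap@50',atz(w,252,62,50), 'wellscoop@57',atz(w,366,9,57),'rodwell@57',[atz(w,*q,57) for q in((334,89),(383,89),(384,132))])
print('rackedge',atz(w,318,148,12),atz(w,322,0,12))
E
```

```text
tip (array([ 414.5, -336.6,   51.3]), [[-0.2, -1.0], [-0.6, 0.0], [-0.2, -0.0]]) collar@12 [ 415.  -337.9   12. ] tip@54 [ 414.8 -337.1   54. ]
cap@50 [ 424.9 -206.7   50. ] wellscoop@57 [ 536.7 -158.9   57. ] rodwell@57 [array([ 510.1, -233.7,   57. ]), array([ 561.1, -233.8,   57. ]), array([ 566.9, -278.3,   57. ])]
rackedge [ 504.3 -303.4   12. ] [ 500.8 -141.4   12. ]
```

```bash
python3 -m inch '[{"dp":[-24.5,-17,20],"claw":0,"turn":0},{"dp":[-24.5,-17,70],"claw":0,"turn":0},{"dp":[-24.5,-17,120],"claw":0,"turn":0},{"dp":[-24.5,-17,170],"claw":0,"turn":0},{"dp":[-24.5,-17,205],"claw":0,"turn":0},{"dp":[-24.5,-17,220],"claw":0,"turn":0},{"dp":[-24.5,-17,224],"claw":0,"turn":0},{"dp":[-24.5,-17,224],"claw":0.3,"turn":0}]' 15
python3 -m inch '[{"dp":[0,0,0],"turn":0,"claw":1},{"dp":[0,0,0],"turn":0,"claw":1},{"dp":[0,0,0],"turn":0,"claw":1},{"dp":[0,0,0],"turn":0,"claw":1},{"dp":[0,0,0],"turn":0,"claw":1},{"dp":[0,0,0],"turn":0,"claw":1}]'
```

```text
time: 2.05
position: [416.0, -336.4, 6.0]
eef_rot: [2.22, 2.222, 0.0]
force: [1.0, -0.3, 0.3]
gripper_width: 0.957
grip_force: 0.0
time: 2.65
position: [415.1, -336.5, 5.0]
eef_rot: [2.221, 2.221, -0.0]
force: [-0.4, 0.7, -0.5]
gripper_width: 0.445
grip_force: 0.0
```

```bash
python3 -m inch '[{"dp":[0,0,0],"turn":0,"claw":1},{"dp":[0,0,0],"turn":0,"claw":1},{"dp":[0,0,0],"turn":0,"claw":1}]'
```

```text
time: 2.95
position: [415.1, -336.4, 4.9]
eef_rot: [-2.221, -2.221, 0.0]
force: [0.2, 0.7, 0.4]
gripper_width: 0.194
grip_force: 0.0
```

```bash
python3 - <<'E'
from h import *
snap('wrist','w2'); snap('side','d2')
w=cv2.imread('pics/w2.png'); s=cv2.imread('pics/d2.png')[284:384,160:290]
print(robot.observe()['gripper_width'])
cv2.imwrite('pics/m4.png',np.hstack([cv2.resize(w,(400,300)),cv2.resize(s,(390,300),interpolation=cv2.INTER_CUBIC)]))
E
```

```text
0.12446947380710104
```

View pics/m4.png

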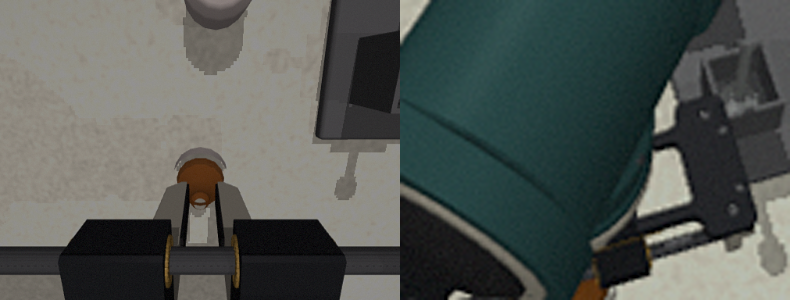

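```bash
python3 - <<'E'
from h import *
w=cal('w2'); o=robot.observe(); print(o['position'])
P=np.array(o['position'])
for z in(5,24,54): print(z,proj(w,[P[0],P[1],z]))
for q in((256,189.5),(224,211),(289,211)): print(atz(w,*q,16))
print('tip',atz(w,256,259,54)); print('expected tip px',proj(w,[414.7,-337,54]),'collar back',proj(w,[414.7,-337+22,16]))
E
```

```text
[ 415.1054607  -336.41985827    4.85077292]
5 [259.05052842 222.40341727]
24 [259.12100474 234.89713852]
54 [259.26287401 260.04707839]
[ 413.3 -311.4   16. ]
[ 394.4 -324.7   16. ]
[ 432.8 -324.7   16. ]
tip [ 413.5 -335.8   54. ]
expected tip px [258.44356624 261.0977223 ] collar back [258.41264769 195.39096329]
```

```bash
python3 -m inch '[{"dp":[0,0,0],"turn":0,"claw":1},{"dp":[0,0,0],"turn":0,"claw":1}]'
python3 - <<'E'
from h import *
snap('wrist','w3'); snap('scene','s3')
w=cv2.imread('pics/w3.png')[150:384,120:400]; s=cv2.imread('pics/s3.png')[95:165,110:200]
cv2.imwrite('pics/m5.png',np.hstack([cv2.resize(w,(420,351),interpolation=cv2.INTER_CUBIC),cv2.resize(s,(378,351),interpolation=cv2.INTER_CUBIC)]))
E
```

```text
time: 3.25
position: [415.1, -336.4, 4.8]
eef_rot: [-2.221, -2.221, 0.0]
force: [0.1, 0.0, -1.0]
gripper_width: 0.127
grip_force: 14.2
```

View pics/m5.png

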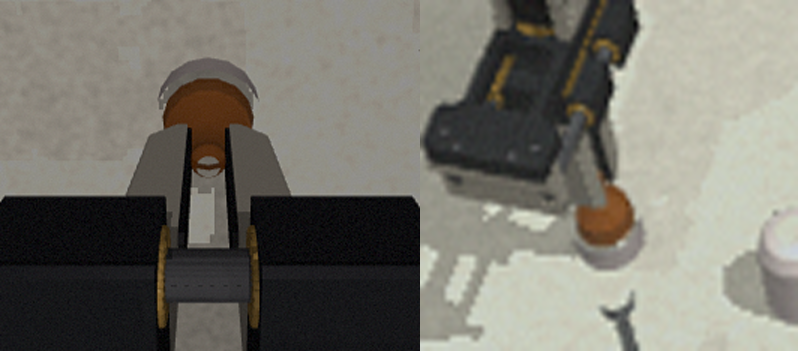

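```bash
python3 - <<'E'
from h import *
w=cal('w3'); s=cal('s3'); o=robot.observe(); print(o['position'],o['eef_rot'],o['q'])
print(tri((w,260,233),(s,152.4,135.9)))
for z in(5,30,45): print(z,proj(s,[415,-336.4,z]),proj(w,[415,-336.4+7,z]))
print('cam',-w['view'][:3,:3].T@w['view'][:3,3])
im=cv2.imread('pics/w3.png'); print('dome/collar back now',atz(w,120+208/1.5,150+60/1.5,16))
E
```

```text
[ 415.13709366 -336.4019157     4.85593469] [-2.22138206e+00 -2.22144786e+00 -5.85877187e-05] [-7.28780493e-01 -8.56592542e-02  1.93880710e+00  4.09819092e-05
  1.28848013e+00 -7.28821533e-01]
(array([ 415.7, -334.7,   28.9]), [[0.3, 2.7], [0.6, 0.2]])
5 [154.49582914 141.54871325] [258.89858483 212.00745469]
30 [152.35023064 135.50730579] [258.97554576 227.819057  ]
45 [151.02068343 131.76367136] [259.03170323 239.35659541]
cam [ 414.62638313 -253.85493914  206.74201269]
dome/collar back now [ 414.8 -311.7   16. ]
```

```bash
python3 - <<'E'
from h import *
d=cal('side0'); s=cal('scene0')
for z in (181,206): print(z,[proj(c,[675+e,0,z]).round(1) for c in(d,s) for e in(-52,52)])
w=cal('w1')
for z in (229,254): print(z,[proj(w,[431.6+e,-312.6+7,z]).round(1) for e in(-47,47)])
w=cal('wrist0')
E
```

```text
181 [array([276.2, 169.2]), array([320.2, 160.7]), array([260.5, 192. ]), array([248.9, 239.5])]
206 [array([277. , 161.1]), array([322. , 152.6]), array([260.5, 185. ]), array([248.5, 233.4])]
229 [array([183.9, 212.3]), array([334.3, 211.9])]
254 [array([174.6, 228.1]), array([343.8, 227.7])]
```

```bash
python3 -m inch '[{"dp":[0,0,-15],"turn":0,"claw":1},{"dp":[0,0,-50],"turn":0,"claw":1},{"dp":[0,0,-90],"turn":0,"claw":1},{"dp":[0,0,-130],"turn":0,"claw":1},{"dp":[0,0,-170],"turn":0,"claw":1},{"dp":[0,0,-210],"turn":0,"claw":1},{"dp":[10,2,-240],"turn":0,"claw":1},{"dp":[40,10,-245],"turn":0,"claw":1}]'
python3 -m inch '[{"dp":[40,10,0],"turn":0,"claw":1},{"dp":[80,20,0],"turn":0,"claw":1},{"dp":[120,30,0],"turn":0,"claw":1},{"dp":[160,40,0],"turn":0,"claw":1},{"dp":[200,50,0],"turn":0,"claw":1},{"dp":[240,60,0],"turn":0,"claw":1},{"dp":[280,70,0],"turn":0,"claw":1},{"dp":[320,75,0],"turn":0,"claw":1}]'
```

```text
time: 4.15
position: [425.3, -297.7, 255.1]
eef_rot: [2.22, 2.215, 0.001]
force: [0.7, 0.5, -0.2]
gripper_width: 0.124
grip_force: 14.2
time: 4.95
position: [500.1, 25.3, 251.1]
eef_rot: [2.221, 2.221, 0.001]
force: [0.1, -0.2, 0.0]
gripper_width: 0.122
grip_force: 14.2
```

```bash
python3 -m inch '[{"dp":[30,10,0],"turn":-3,"claw":1},{"dp":[70,20,0],"turn":-6,"claw":1},{"dp":[110,30,0],"turn":-9,"claw":1},{"dp":[150,38,0],"turn":-9,"claw":1},{"dp":[175,41,0],"turn":-9,"claw":1},{"dp":[183,41,0],"turn":-9,"claw":1},{"dp":[183,41,0],"turn":-9,"claw":1},{"dp":[183,41,0],"turn":-9,"claw":1}]'
python3 - <<'E'
from h import *
snap('wrist','w4'); snap('side','d4'); print(robot.observe()['position'],robot.observe()['eef_rot'])
w=cv2.imread('pics/w4.png'); s=cv2.imread('pics/d4.png')[40:220,140:300]
cv2.imwrite('pics/m6.png',np.hstack([cv2.resize(w,(480,360)),cv2.resize(s,(320,360),interpolation=cv2.INTER_CUBIC)]))
E
```

```text
time: 5.75
position: [541.0, 205.7, 250.5]
eef_rot: [2.04, 2.388, 0.0]
force: [-0.6, -0.5, 0.0]
gripper_width: 0.122
grip_force: 14.3
[541.09233141 205.43819786 250.34270451] [2.04140789e+00 2.38747890e+00 4.34190334e-04]
```

View pics/m6.png

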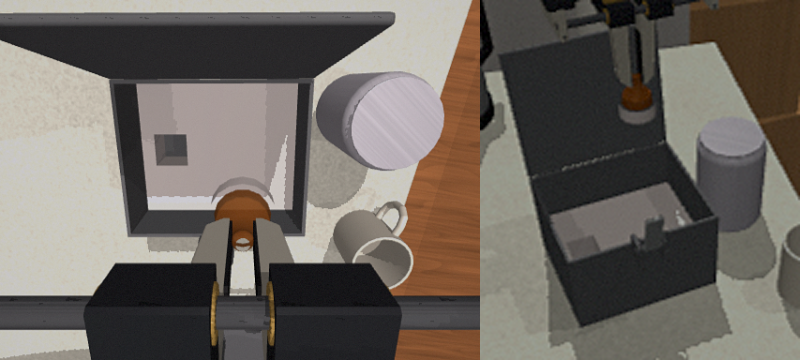

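```bash
cat >> fit.py <<'E'
print('---')
wc=cal('w4')
L+=[(wc,136.5,251.7,-85,100,125),(wc,322,252.8,-85,-100,125),(wc,117,85,85,100,125),(wc,333,84,85,-100,125),(wc,182.5,160,0,60,55)]
o=least_squares(f,[511,203,0,1.7,1.7],loss='soft_l1');p=o.x;print(p.round(3)); print(f(p).reshape(-1,2).round(1).tolist())
np.save('box.npy',p)
print('well',w(p,[0,60,55]).round(1),'tray',w(p,[0,-30,55]).round(1),'at55',atz(wc,182.5,160,55))
print('lid edge',w(p,[85-170*np.cos(p[4]),0,125+170*np.sin(p[4])]),'center z125', w(p,[0,0,125]))
E
python3 fit.py | sed -n '/---/,$p'
```

```text
---
[511.529 200.104  -2.522   1.729   1.739]
[[-2.4, -0.8], [-2.0, -0.3], [-1.2, 1.2], [-1.3, -0.5], [-1.9, 1.4], [-0.7, 1.2], [0.7, -0.1], [-2.0, 0.5], [1.7, 0.1], [-1.2, 1.5], [-0.5, -0.1], [-0.4, 0.2], [2.7, -1.2], [-0.6, -1.1], [2.1, -0.3], [-0.1, -0.5], [-0.7, -0.2], [-0.2, 0.9], [-1.3, -0.6], [-0.7, -7.8]]
well [452.3 190.7  52.5] tray [541.2 204.8  52.5] at55 [452.9 190.7  55. ]
lid edge [493.69499405 312.22514566 290.06665012] center z125 [511.52867608 200.10400578 122.47784798]
```

```bash
python3 -m inch '[{"dp":[0,0,30],"turn":0,"claw":1},{"dp":[0,0,70],"turn":0,"claw":1},{"dp":[0,0,110],"turn":0,"claw":1},{"dp":[0,0,145],"turn":0,"claw":1},{"dp":[0,0,170],"turn":0,"claw":1},{"dp":[0,0,182],"turn":0,"claw":1},{"dp":[0,0,187],"turn":0,"claw":1},{"dp":[0,0,187],"turn":0,"claw":1}]'
python3 -m inch '[{"dp":[0,0,1],"turn":0,"claw":1},{"dp":[0,0,2],"turn":0,"claw":1}]'
```

```text
time: 6.65
position: [541.5, 206.3, 63.5]
eef_rot: [2.041, 2.388, 0.001]
force: [0.2, 0.1, 0.4]
gripper_width: 0.127
grip_force: 14.3
time: 6.85
position: [541.7, 206.7, 62.2]
eef_rot: [2.04, 2.388, 0.003]
force: [-0.3, 0.5, -0.0]
gripper_width: 0.126
grip_force: 14.3
```

```bash
python3 -m inch '[{"dp":[0,0,1],"turn":0,"claw":1},{"dp":[0,0,2],"turn":0,"claw":1},{"dp":[0,0,2],"turn":0,"claw":1}]'
python3 -m inch '[{"dp":[0,0,0],"turn":0,"claw":0.6},{"dp":[0,0,0],"turn":0,"claw":0.6},{"dp":[0,0,0],"turn":0,"claw":0.6},{"dp":[0,0,0],"turn":0,"claw":0.6},{"dp":[0,0,-20],"turn":0,"claw":0.6},{"dp":[0,0,-60],"turn":0,"claw":0.6},{"dp":[0,0,-110],"turn":0,"claw":0.6},{"dp":[0,0,-160],"turn":0,"claw":0.6}]'
```

```text
time: 7.15
position: [541.4, 206.7, 59.7]
eef_rot: [2.04, 2.389, 0.001]
force: [-1.4, -1.1, 5.8]
gripper_width: 0.123
grip_force: 14.7
time: 7.95
position: [540.7, 206.4, 220.4]
eef_rot: [-2.04, -2.389, 0.001]
force: [0.8, 0.6, 0.2]
gripper_width: 0.402
grip_force: 0.0
```

```bash
python3 -m inch '[{"dp":[-10,0,-40],"turn":0,"claw":0.3},{"dp":[-50,-8,-50],"turn":2,"claw":0.3},{"dp":[-95,-15,-50],"turn":5,"claw":0.3},{"dp":[-145,-22,-50],"turn":9,"claw":0.3},{"dp":[-195,-30,-50],"turn":9,"claw":0.3},{"dp":[-245,-38,-50],"turn":9,"claw":0.3},{"dp":[-290,-45,-50],"turn":9,"claw":0.3},{"dp":[-336,-53,-50],"turn":9,"claw":0.3}]'
python3 -m inch '[{"dp":[0,0,0],"turn":0,"claw":0.3},{"dp":[0,0,0],"turn":0,"claw":0.3}]'
python3 - <<'E'
from h import *
snap('wrist','w5'); snap('scene','s5'); print(robot.observe()['position'],robot.observe()['eef_rot'])
w=cv2.imread('pics/w5.png')[60:250,150:350]; s=cv2.imread('pics/s5.png')[130:250,300:400]
cv2.imwrite('pics/m7.png',np.hstack([cv2.resize(w,(500,475),interpolation=cv2.INTER_CUBIC),cv2.resize(s,(300,475)) if 0 else cv2.resize(s[:, :],(300,475))]))
E
```

```text
time: 8.75
position: [541.0, -135.6, 269.0]
eef_rot: [2.221, 2.221, 0.0]
force: [0.9, 0.2, -0.1]
gripper_width: 0.703
grip_force: 0.0
time: 8.95
position: [541.2, -134.4, 268.6]
eef_rot: [-2.223, -2.219, 0.0]
force: [0.1, 1.0, -0.1]
gripper_width: 0.703
grip_force: 0.0
[ 541.42239522 -132.81354672  268.89239082] [-2.22074573e+00 -2.22193737e+00 -3.10329763e-04]
```

View pics/m7.png

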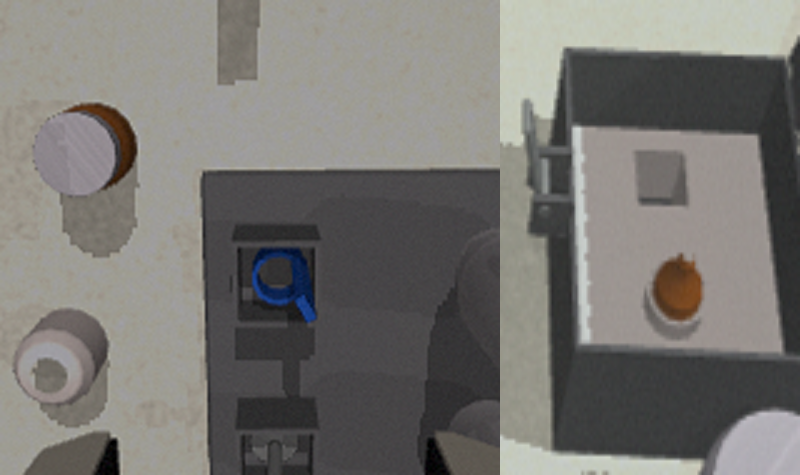

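```bash
python3 - <<'E'
from h import *
w=cal('w5'); s=cal('scene0'); d=cal('side0')
b=(w,262,170.8); t=(w,273.2,184.8)
print('bowl43',atz(*b,43),tri(b,(s,204.3,184),(d,259.5,270.8)))
print('top123',atz(*t,123),tri(t,(s,201.3,169),(d,265.75,246.3)))
im=cv2.imread('pics/w5.png').astype(int); m=(im[:,:,0]>im[:,:,2]+50).astype(np.uint8)*255
m=m[155:195,245:285]
cv2.imwrite('pics/m8.png',np.hstack([cv2.resize(cv2.imread('pics/w5.png')[155:195,245:285],(400,400),interpolation=cv2.INTER_NEAREST),cv2.cvtColor(cv2.resize(m,(400,400),interpolation=cv2.INTER_NEAREST),cv2.COLOR_GRAY2BGR)]))
E
```

```text
bowl43 [ 545.3 -155.8   43. ] (array([ 543.5, -156.3,   40.5]), [[-1.5, -0.1], [-0.6, 0.6], [0.0, -0.6]])
top123 [ 556.3 -151.5  123. ] (array([ 555.9, -149.5,  124. ]), [[-0.3, -1.5], [-0.9, -0.1], [-0.1, -0.1]])
```

View pics/m8.png

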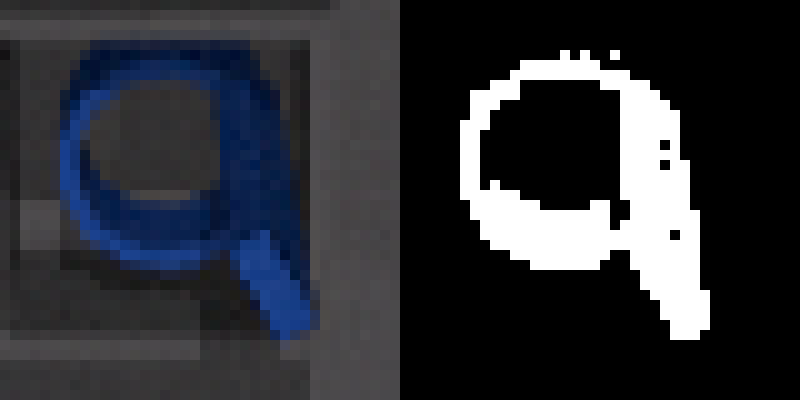

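```bash
python3 -m inch '[{"dp":[-9,8,20],"turn":-8,"claw":0.3},{"dp":[-17,15,50],"turn":-16,"claw":0.3},{"dp":[-17,15,80],"turn":-24,"claw":0.3},{"dp":[-17,15,100],"turn":-27,"claw":0.3},{"dp":[-17,15,110],"turn":-27,"claw":0.3},{"dp":[-17,15,110],"turn":-27,"claw":0.3},{"dp":[-17,15,110],"turn":-27,"claw":0.3}]'
python3 - <<'E'
from h import *
w=snap('wrist','w6'); o=robot.observe(); print(o['position'],o['eef_rot'])
c=cal('w6'); im=w[100:384,110:410]
p=proj(c,[556,-150.5,123]);print(p-[110,100],proj(c,[*o['position'][:2],123])-[110,100])
cv2.imwrite('pics/m9.png',cv2.resize(im[:,:,::-1],(600,568),interpolation=cv2.INTER_CUBIC))
E
```

```text
time: 9.75
position: [556.8, -150.1, 160.1]
eef_rot: [1.642, 2.677, 0.001]
force: [-0.0, -0.2, 0.1]
gripper_width: 0.704
grip_force: 0.0
[ 556.91684511 -150.28940173  160.43615062] [1.64130476e+00 2.67668013e+00 7.27174248e-04]
[147.65592982 103.30231993] [148.89813878 103.59454589]
```

View pics/m9.png

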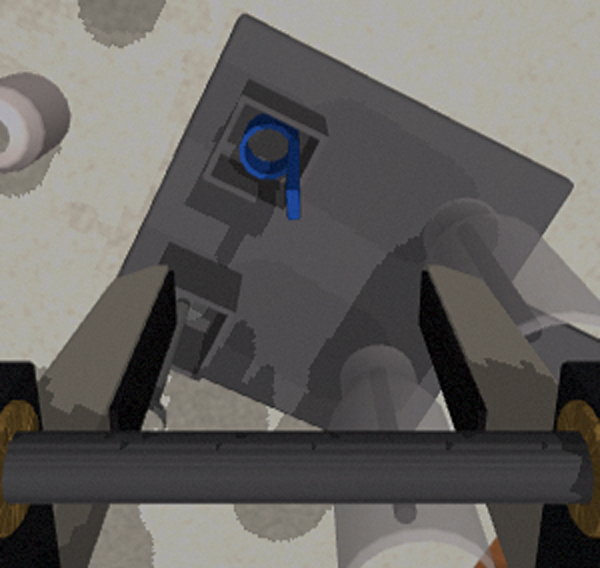

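```bash
python3 -m inch '[{"dp":[0,0,30],"turn":0,"claw":0.3},{"dp":[0,0,60],"turn":0,"claw":0.3},{"dp":[0,0,80],"turn":0,"claw":0.4},{"dp":[0,0,92],"turn":0,"claw":0.6},{"dp":[0,0,92],"turn":0,"claw":1},{"dp":[0,0,92],"turn":0,"claw":1},{"dp":[0,0,92],"turn":0,"claw":1},{"dp":[0,0,92],"turn":0,"claw":1}]' 20
python3 -m inch '[{"dp":[0,0,0],"turn":0,"claw":1},{"dp":[0,0,0],"turn":0,"claw":1},{"dp":[0,0,0],"turn":0,"claw":1},{"dp":[0,0,0],"turn":0,"claw":1},{"dp":[0,0,0],"turn":0,"claw":1}]'
```

```text
time: 10.6
position: [556.9, -150.8, 68.1]
eef_rot: [1.641, 2.677, 0.001]
force: [-0.2, -0.5, 0.2]
gripper_width: 0.231
grip_force: 0.0
time: 11.1
position: [556.5, -150.7, 67.2]
eef_rot: [1.641, 2.678, -0.0]
force: [-0.2, -1.3, 4.1]
gripper_width: 0.05
grip_force: 20.0
```

```bash
python3 -m inch '[{"dp":[0,0,-10],"turn":0,"claw":1},{"dp":[0,0,-35],"turn":0,"claw":1},{"dp":[0,0,-70],"turn":0,"claw":1},{"dp":[0,0,-110],"turn":0,"claw":1},{"dp":[0,0,-150],"turn":0,"claw":1},{"dp":[0,0,-190],"turn":0,"claw":1},{"dp":[0,0,-215],"turn":0,"claw":1},{"dp":[0,0,-220],"turn":0,"claw":1}]'
python3 -m inch '[{"dp":[25,5,0],"turn":2,"claw":1},{"dp":[65,14,0],"turn":6,"claw":1},{"dp":[105,22,0],"turn":10,"claw":1},{"dp":[145,31,0],"turn":14,"claw":1},{"dp":[185,39,0],"turn":18,"claw":1},{"dp":[225,48,0],"turn":18,"claw":1},{"dp":[265,56,0],"turn":18,"claw":1},{"dp":[300,64,0],"turn":18,"claw":1}]'
```

```text
time: 11.9
position: [556.9, -150.7, 290.9]
eef_rot: [1.639, 2.675, 0.002]
force: [-0.0, -0.2, -0.1]
gripper_width: 0.053
grip_force: 20.0
time: 12.7
position: [476.1, 147.4, 286.1]
eef_rot: [-2.04, -2.389, 0.001]
force: [0.1, -0.6, -0.1]
gripper_width: 0.051
grip_force: 20.0
```

```bash
python3 -m inch '[{"dp":[25,-2,0],"turn":0,"claw":1},{"dp":[47,-4,0],"turn":0,"claw":1},{"dp":[47,-4,0],"turn":0,"claw":1},{"dp":[47,-4,0],"turn":0,"claw":1},{"dp":[47,-4,0],"turn":0,"claw":1}]'
python3 - <<'E'
from h import *
P=robot.observe(); print(P['position'],P['eef_rot'])
pos=np.array(P['position'])
for n in('scene','side','wrist'):
    im=snap(n,n+'7').astype(int); c=cal(n+'7')
    m=(im[:,:,2]>im[:,:,0]+45)&(im[:,:,2]>im[:,:,1]+25); m=m.astype(np.uint8)
    k,l,st,ce=cv2.connectedComponentsWithStats(m)
    i=1+np.argmax(st[1:,4]) ; print(n,st[i],ce[i].round(1))
    ys,xs=np.where(l==i)
    for r in np.linspace(ys.min(),ys.max(),8).astype(int): print('  row',r,xs[ys==r].min(),xs[ys==r].max(),end=';')
    print()
    # expected scoop model
    T=R.from_rotvec(P['eef_rot']).as_matrix(); ty=T[:,1]; hd=pos+0; zb=pos[2]-67.2+15
    b=pos-12.5*ty; 
    print('  exp bowl bottom',proj(c,[b[0],b[1],zb]).round(1),'bowl rim',proj(c,[b[0],b[1],zb+28]).round(1),'top',proj(c,[pos[0],pos[1],zb+108]).round(1))
    if n=='wrist': print(proj(c,[452.5,191,55]))
E
```

```text
time: 13.2
position: [465.9, 190.9, 286.5]
eef_rot: [-2.041, -2.388, 0.001]
force: [1.0, -1.0, -0.5]
gripper_width: 0.053
grip_force: 20.0
[465.94717046 190.90029578 286.50088647] [-2.04081541e+00 -2.38819596e+00  9.66875610e-04]
scene [365  99  21  30 276] [375.  114.7]
  row 99 379 385;  row 103 378 383;  row 107 377 382;  row 111 368 380;  row 115 367 380;  row 119 371 379;  row 123 365 378;  row 128 369 374;
  exp bowl bottom [369.6 124.4] bowl rim [372.9 114.7] top [384.6  88.2]
side [176  65  14  48 250] [183.   98.4]
  row 65 182 183;  row 71 183 184;  row 78 183 185;  row 85 184 186;  row 91 185 186;  row 98 176 187;  row 105 177 188;  row 112 179 186;
  exp bowl bottom [183.4 109.9] bowl rim [181.7  99.7] top [182.3  66.4]
wrist [ 222  180   42   95 1647] [247.4 217.5]
  row 180 237 246;  row 193 225 261;  row 206 222 261;  row 220 226 262;  row 233 255 262;  row 247 254 262;  row 260 254 263;  row 274 254 262;
  exp bowl bottom [242.7 196.6] bowl rim [241. 209.] top [259.2 266.6]
[248.13838713 151.48164937]
```

```bash
python3 -m inch '[{"dp":[2,-1,20],"turn":0,"claw":1},{"dp":[2,-1,60],"turn":0,"claw":1},{"dp":[2,-1,100],"turn":0,"claw":1},{"dp":[2,-1,140],"turn":0,"claw":1},{"dp":[2,-1,160],"turn":0,"claw":1},{"dp":[2,-1,168],"turn":0,"claw":1},{"dp":[2,-1,168],"turn":0,"claw":1}]'
python3 -m inch '[{"dp":[0,0,5],"turn":0,"claw":1},{"dp":[0,0,10],"turn":0,"claw":1},{"dp":[0,0,15],"turn":0,"claw":1},{"dp":[0,0,18],"turn":0,"claw":1}]'
```

```text
time: 14.05
position: [464.5, 193.0, 118.5]
eef_rot: [-2.041, -2.388, 0.001]
force: [0.2, 0.1, -0.6]
gripper_width: 0.051
grip_force: 20.0
time: 14.45
position: [464.6, 193.4, 100.7]
eef_rot: [2.04, 2.389, 0.0]
force: [-0.0, -0.4, -1.0]
gripper_width: 0.051
grip_force: 20.0
```

```bash
python3 -m inch '[{"dp":[0,0,8],"turn":0,"claw":1},{"dp":[0,0,16],"turn":0,"claw":1},{"dp":[0,0,24],"turn":0,"claw":1},{"dp":[0,0,31],"turn":0,"claw":1},{"dp":[0,0,36],"turn":0,"claw":1},{"dp":[0,0,40],"turn":0,"claw":1},{"dp":[0,0,42],"turn":0,"claw":1},{"dp":[0,0,42],"turn":0,"claw":1}]'
```

```text
time: 15.25
position: [464.5, 193.4, 58.7]
eef_rot: [-2.04, -2.389, 0.0]
force: [-0.3, 0.4, -0.6]
gripper_width: 0.052
grip_force: 20.0
```

```bash
python3 -m inch '[{"dp":[0,0,1],"turn":0,"claw":1},{"dp":[0,0,2],"turn":0,"claw":1},{"dp":[0,0,2],"turn":0,"claw":0.75},{"dp":[0,0,2],"turn":0,"claw":0.75},{"dp":[0,0,2],"turn":0,"claw":0.75},{"dp":[0,0,2],"turn":0,"claw":0.75},{"dp":[0,0,-20],"turn":0,"claw":0.75},{"dp":[0,0,-60],"turn":0,"claw":0.75}]'
python3 -m inch '[{"dp":[0,0,-40],"turn":0,"claw":0.75},{"dp":[0,0,-80],"turn":0,"claw":0.75},{"dp":[0,0,-120],"turn":0,"claw":0.75},{"dp":[0,0,-160],"turn":0,"claw":1},{"dp":[0,0,-190],"turn":0,"claw":1},{"dp":[0,0,-190],"turn":0,"claw":1}]'
python3 - <<'E'
from h import *
b=np.load('box.npy'); 
c_,s_=np.cos(b[3]),np.sin(b[3])
from itertools import product
W=lambda P: np.array([b[0]+c_*P[0]-s_*P[1],b[1]+s_*P[0]+c_*P[1],P[2]])
for n in('scene','side','wrist'):
    im=snap(n,n+'8').astype(int); c=cal(n+'8')
    m=((im[:,:,2]>im[:,:,0]+45)&(im[:,:,2]>im[:,:,1]+25)).astype(np.uint8)
    k,l,st,ce=cv2.connectedComponentsWithStats(m); i=1+np.argmax(st[1:,4]); print(n,st[i],ce[i].round(1))
    ys,xs=np.where(l==i); print('  top row',xs[ys==ys.min()],'bottom',xs[ys==ys.max()])
    print('  exp rim',proj(c,W([0,60,32])).round(1),'top',proj(c,W([0,47.5,112])).round(1))
    m=((im[:,:,0]>im[:,:,2]+70)&(im[:,:,0]>im[:,:,1]+40)).astype(np.uint8)
    k,l,st,ce=cv2.connectedComponentsWithStats(m); print([ (st[i].tolist(),ce[i].round().tolist()) for i in range(1,k) if 60<st[i,4]<3000])
    print('  exp teat',proj(c,W([0,-29,85])).round(1))
E
```

```text
time: 16.05
position: [463.2, 192.9, 117.2]
eef_rot: [-2.039, -2.387, 0.006]
force: [0.3, -0.6, 0.7]
gripper_width: 0.25
grip_force: 0.0
time: 16.65
position: [465.3, 193.7, 313.4]
eef_rot: [2.038, 2.387, 0.008]
force: [0.6, 0.1, -0.6]
gripper_width: 0.038
grip_force: 0.0
scene [347 164  15  18 105] [355.  173.9]
  top row [358] bottom [347 357]
  exp rim [351.  180.1] top [358.3 164.9]
[([0, 81, 81, 26, 832], [37.0, 93.0]), ([356, 196, 11, 12, 70], [362.0, 203.0]), ([316, 328, 9, 24, 154], [320.0, 338.0]), ([418, 364, 9, 20, 78], [421.0, 376.0])]
  exp teat [358.7 200.1]
side [193 146   5  20  31] [194.8 155.5]
  top row [193] bottom [196 197]
  exp rim [192.5 169.7] top [193.6 147. ]
[([369, 151, 25, 7, 65], [382.0, 154.0]), ([320, 156, 18, 22, 156], [328.0, 164.0]), ([369, 164, 56, 12, 133], [395.0, 169.0]), ([322, 176, 41, 33, 616], [341.0, 192.0]), ([382, 177, 47, 13, 135], [405.0, 184.0]), ([339, 208, 25, 22, 123], [350.0, 219.0]), ([420, 224, 30, 10, 98], [436.0, 228.0]), ([350, 231, 43, 29, 386], [371.0, 243.0]), ([484, 243, 22, 11, 68], [496.0, 248.0]), ([427, 244, 40, 15, 138], [445.0, 252.0]), ([376, 258, 49, 48, 967], [398.0, 284.0]), ([437, 260, 59, 21, 234], [470.0, 271.0]), ([413, 300, 20, 11, 72], [422.0, 305.0]), ([396, 310, 39, 14, 104], [414.0, 315.0]), ([401, 320, 45, 21, 222], [420.0, 329.0]), ([416, 343, 52, 33, 692], [440.0, 359.0])]
  exp teat [221.7 146.6]
wrist [240 137  21  26 213] [251.8 148.9]
  top row [244 245 246 247 248 249 250 251 252 253 254 255] bottom [257 258 259 260]
  exp rim [249.4 147.8] top [258.4 159.5]
[([504, 69, 8, 34, 143], [509.0, 87.0]), ([307, 140, 26, 17, 254], [321.0, 147.0]), ([408, 352, 104, 32, 2582], [460.0, 368.0])]
  exp teat [319.4 155. ]
```

```bash
python3 -m inch '[{"dp":[40,12,0],"turn":0,"claw":1},{"dp":[80,24,0],"turn":0,"claw":1},{"dp":[120,36,0],"turn":0,"claw":1},{"dp":[155,45,0],"turn":0,"claw":1},{"dp":[164,47,0],"turn":0,"claw":1},{"dp":[164,47,0],"turn":0,"claw":1}]'
python3 -m inch '[{"dp":[0,0,20],"turn":0,"claw":1},{"dp":[0,0,60],"turn":0,"claw":1},{"dp":[0,0,95],"turn":0,"claw":1},{"dp":[0,0,101],"turn":0,"claw":1},{"dp":[0,0,101],"turn":0,"claw":1}]'
cat >> h.py <<'E'
def bx():
    b=np.load('box.npy'); o=robot.observe(); p=np.array(o['position']); u=np.array([np.cos(b[3]),np.sin(b[3])]); q=p[:2]-b[:2]
    return [round(float(v),1) for v in (q@u, q@np.array([-u[1],u[0]]), p[2])], np.round(o['force'],1), float(o['time'])
E
python3 -c "
from h import *
print(bx())"
```

```text
time: 17.4
position: [484.9, 363.4, 306.8]
eef_rot: [-2.038, -2.39, 0.005]
force: [0.6, -0.0, 0.4]
gripper_width: 0.004
grip_force: 0.0
time: 17.9
position: [485.1, 361.6, 207.7]
eef_rot: [-2.041, -2.388, 0.002]
force: [-0.1, 0.1, 0.2]
gripper_width: 0.006
grip_force: 0.0
([163.6, 0.7, 207.7], array([-0.1,  0.1,  0.2]), 17.9)
```

```bash
python3 -m inch '[{"dp":[-20,0,0],"turn":0,"claw":1},{"dp":[-35,0,0],"turn":0,"claw":1},{"dp":[-45,0,0],"turn":0,"claw":1},{"dp":[-55,0,0],"turn":0,"claw":1},{"dp":[-66,0,0],"turn":0,"claw":1}]'
python3 -m inch '[{"dp":[-10,0,0],"turn":0,"claw":1},{"dp":[-20,0,0],"turn":0,"claw":1},{"dp":[-30,0,0],"turn":0,"claw":1},{"dp":[-40,0,2],"turn":0,"claw":1},{"dp":[-50,0,5],"turn":0,"claw":1},{"dp":[-58,0,8],"turn":0,"claw":1}]'
python3 -c "
from h import *
print(bx())"
```

```text
time: 18.4
position: [495.9, 297.0, 208.6]
eef_rot: [2.04, 2.389, 0.002]
force: [0.2, 2.6, 0.7]
gripper_width: 0.007
grip_force: 1.0
time: 19.0
position: [504.8, 239.4, 199.5]
eef_rot: [-2.041, -2.389, 0.0]
force: [-0.8, 2.0, -0.7]
gripper_width: 0.003
grip_force: 0.7
([39.8, 0.5, 199.5], array([-0.8,  2. , -0.7]), 19.0)
```

```bash
python3 -m inch '[{"dp":[-13,0,8],"turn":0,"claw":1},{"dp":[-24,0,17],"turn":0,"claw":1},{"dp":[-35,0,29],"turn":0,"claw":1},{"dp":[-44,0,40],"turn":0,"claw":1},{"dp":[-50,0,52],"turn":0,"claw":1},{"dp":[-56,0,65],"turn":0,"claw":1},{"dp":[-58,0,75],"turn":0,"claw":1},{"dp":[-60,0,84],"turn":0,"claw":1}]'
python3 -m inch '[{"dp":[-1,0,3],"turn":0,"claw":1},{"dp":[-1,0,6],"turn":0,"claw":1},{"dp":[-2,0,9],"turn":0,"claw":1}]'
```

```text
time: 19.8
position: [514.0, 180.8, 114.8]
eef_rot: [-2.04, -2.389, 0.001]
force: [-0.4, 0.4, 1.4]
gripper_width: 0.004
grip_force: 0.5
time: 20.1
position: [514.5, 179.3, 107.1]
eef_rot: [2.04, 2.389, 0.001]
force: [0.2, 1.2, 1.4]
gripper_width: 0.006
grip_force: 0.4
```

```bash
python3 -m inch '[{"dp":[0,0,1],"turn":0,"claw":1},{"dp":[0,0,2],"turn":0,"claw":1},{"dp":[0,0,3],"turn":0,"claw":1}]'
python3 -m inch '[{"dp":[0,0,1],"turn":0,"claw":1},{"dp":[0,0,2],"turn":0,"claw":1},{"dp":[0,0,3],"turn":0,"claw":1}]'
```

```text
time: 20.4
position: [514.5, 179.0, 104.1]
eef_rot: [2.04, 2.389, 0.0]
force: [0.6, -0.8, 0.4]
gripper_width: 0.007
grip_force: 0.4
time: 20.7
position: [514.4, 179.0, 100.9]
eef_rot: [2.04, 2.389, 0.0]
force: [0.5, -0.4, 1.1]
gripper_width: 0.004
grip_force: 0.4
```

```bash
python3 -m inch '[{"dp":[0,0,1],"turn":0,"claw":1},{"dp":[0,0,2],"turn":0,"claw":1},{"dp":[0,0,2],"turn":0,"claw":1}]'
python3 -m inch '[{"dp":[0,0,1],"turn":0,"claw":1},{"dp":[0,0,2],"turn":0,"claw":1},{"dp":[0,0,2],"turn":0,"claw":1}]'
python3 - <<'E'
from h import *
b=np.load('box.npy'); u=np.array([np.cos(b[3]),np.sin(b[3])]); v=np.array([-u[1],u[0]])
W=lambda P: np.append(b[:2]+P[0]*u+P[1]*v,P[2])
for n in('scene','side'):
    im=snap(n,n+'9'); c=cal(n+'9'); g=cv2.cvtColor(im,cv2.COLOR_RGB2GRAY)
    for a in(0,.05,.1,.15): print(n,a,[proj(c,W([85-170*np.cos(a)+6*np.sin(a),y,125+170*np.sin(a)+6*np.cos(a)])).round(1).tolist() for y in(-90,-50,90)])
E
```

```text
time: 21.0
position: [514.4, 179.0, 98.7]
eef_rot: [-2.04, -2.389, 0.0]
force: [-0.2, -0.6, -0.1]
gripper_width: 0.004
grip_force: 0.0
time: 21.3
position: [514.4, 179.0, 96.7]
eef_rot: [-2.04, -2.389, 0.0]
force: [0.7, -0.7, -0.2]
gripper_width: 0.006
grip_force: 0.0
scene 0 [[324.1, 212.4], [323.3, 195.7], [321.0, 143.5]]
scene 0.05 [[324.9, 210.3], [324.1, 193.5], [321.7, 141.2]]
scene 0.1 [[326.0, 208.3], [325.2, 191.4], [322.6, 138.8]]
scene 0.15 [[327.3, 206.2], [326.4, 189.2], [323.7, 136.3]]
side 0 [[255.6, 147.5], [241.0, 151.9], [187.2, 168.2]]
side 0.05 [[255.5, 144.9], [240.9, 149.3], [186.7, 165.6]]
side 0.1 [[255.5, 142.1], [240.7, 146.5], [186.1, 162.8]]
side 0.15 [[255.3, 139.2], [240.5, 143.6], [185.5, 159.9]]
```

```bash
python3 - <<'E'
from h import *
d=cv2.imread('pics/side9.png',0).astype(int); d8=cv2.imread('pics/side8.png',0).astype(int)
for col in(190,200,241,250): print(col,'now',d[100:200:2,col].tolist(),'\n   old',d8[100:200:2,col].tolist())
s=cv2.imread('pics/scene9.png',0).astype(int)
for row in (160,200): print(row,s[row,300:420:2].tolist())
for col in(340,370): print(col,s[100:240:2,col].tolist())
E
```

```text
190 now [47, 5, 6, 11, 31, 20, 0, 149, 149, 153, 97, 29, 70, 74, 72, 72, 77, 71, 73, 68, 70, 71, 71, 71, 69, 73, 72, 76, 78, 55, 41, 76, 83, 46, 38, 33, 37, 32, 37, 35, 36, 34, 32, 34, 31, 37, 40, 37, 36, 38] 
   old [38, 40, 34, 36, 37, 38, 38, 41, 38, 40, 35, 66, 33, 36, 33, 37, 35, 35, 38, 33, 36, 23, 112, 112, 112, 111, 109, 109, 112, 114, 81, 82, 87, 73, 66, 35, 38, 38, 33, 36, 36, 34, 35, 35, 35, 38, 34, 31, 33, 35]
200 now [76, 71, 76, 76, 7, 10, 34, 10, 27, 35, 29, 74, 72, 73, 74, 75, 69, 71, 71, 69, 71, 74, 73, 71, 70, 69, 78, 61, 54, 74, 64, 44, 59, 39, 33, 33, 36, 35, 38, 36, 38, 32, 39, 34, 36, 34, 33, 33, 41, 37] 
   old [37, 39, 37, 40, 37, 38, 38, 35, 39, 37, 48, 35, 37, 34, 37, 34, 37, 34, 36, 30, 77, 113, 111, 110, 111, 111, 109, 110, 111, 109, 110, 113, 106, 58, 31, 37, 33, 37, 34, 31, 32, 36, 31, 32, 38, 30, 34, 31, 34, 30]
241 now [15, 22, 58, 95, 24, 97, 153, 151, 150, 157, 107, 63, 72, 71, 74, 74, 75, 71, 73, 72, 52, 55, 50, 45, 44, 48, 60, 35, 33, 35, 34, 37, 38, 36, 39, 37, 31, 34, 41, 35, 32, 39, 37, 45, 113, 109, 108, 106, 111, 107] 
   old [147, 146, 149, 1
[... 1073 characters left out ...]
, 97, 97, 98, 98, 99, 96, 95, 96, 98, 99, 99, 99, 102, 98, 100, 96, 160, 208, 206, 207, 202, 202, 203]
340 [195, 193, 196, 193, 196, 198, 202, 198, 198, 198, 202, 197, 193, 197, 194, 195, 193, 194, 191, 195, 135, 98, 100, 102, 95, 98, 99, 97, 98, 98, 99, 100, 91, 91, 72, 73, 72, 73, 73, 71, 96, 98, 96, 101, 97, 98, 99, 99, 97, 99, 98, 73, 73, 99, 99, 99, 95, 96, 92, 101, 60, 60, 61, 61, 63, 60, 61, 63, 58, 63]
370 [54, 44, 39, 42, 43, 43, 41, 44, 43, 54, 45, 34, 138, 96, 29, 23, 32, 33, 27, 27, 27, 49, 88, 48, 33, 29, 40, 39, 38, 34, 30, 35, 93, 41, 40, 46, 46, 46, 43, 44, 32, 61, 95, 96, 97, 92, 91, 96, 97, 98, 97, 95, 96, 94, 98, 96, 97, 100, 99, 76, 70, 59, 59, 59, 60, 60, 59, 63, 54, 57]
```

```bash
python3 -m inch '[{"dp":[0,0,1],"turn":0,"claw":1},{"dp":[0,0,2],"turn":0,"claw":1},{"dp":[0,0,2],"turn":0,"claw":1}]'
python3 -m inch '[{"dp":[0,0,1],"turn":0,"claw":1},{"dp":[0,0,1],"turn":0,"claw":1}]'
```

```text
time: 21.7
position: [514.4, 179.0, 94.8]
eef_rot: [-2.04, -2.389, 0.0]
force: [-0.4, -0.1, 0.0]
gripper_width: 0.005
grip_force: 0.0
time: 21.9
position: [514.4, 179.0, 93.9]
eef_rot: [2.04, 2.389, 0.0]
force: [-0.3, -0.0, 0.0]
gripper_width: 0.009
grip_force: 0.0
```

```bash
python3 -m inch '[{"dp":[0,0,1],"turn":0,"claw":1},{"dp":[0,0,2],"turn":0,"claw":1},{"dp":[0,0,2],"turn":0,"claw":1}]'
python3 -m inch '[{"dp":[0,0,1],"turn":0,"claw":1},{"dp":[0,0,2],"turn":0,"claw":1},{"dp":[0,0,2],"turn":0,"claw":1}]'
python3 - <<'E'
from h import *
b=np.load('box.npy'); u=np.array([np.cos(b[3]),np.sin(b[3])]); v=np.array([-u[1],u[0]])
W=lambda P: np.append(b[:2]+P[0]*u+P[1]*v,P[2])
im=snap('side','side10'); c=cal('side10'); g=cv2.cvtColor(im,cv2.COLOR_RGB2GRAY).astype(int)
for y in(-85,-70,-50,50,70,85):
    p0=proj(c,W([-85,y,131])); col=int(round(p0[0])); print(y,p0.round(1), 'z125',proj(c,W([-85,y,125])).round(1)[1],'rim row expected; rows from',int(p0[1])-12, g[int(p0[1])-12:int(p0[1])+12,col].tolist())
E
```

```text
time: 22.2
position: [514.6, 179.1, 93.6]
eef_rot: [2.04, 2.389, 0.001]
force: [-8.5, -3.0, 17.7]
gripper_width: 0.004
grip_force: 8.9
time: 22.5
position: [514.7, 179.1, 93.4]
eef_rot: [2.04, 2.388, 0.002]
force: [-16.2, -5.9, 34.3]
gripper_width: 0.005
grip_force: 17.4
-85 [253.8 148. ] z125 149.8 rim row expected; rows from 136 [73, 73, 66, 71, 74, 76, 75, 73, 72, 74, 75, 81, 54, 28, 35, 34, 30, 39, 36, 37, 33, 34, 37, 38]
-70 [248.3 149.7] z125 151.4 rim row expected; rows from 137 [76, 74, 74, 76, 73, 75, 72, 77, 80, 52, 40, 48, 50, 41, 32, 36, 37, 34, 36, 37, 33, 35, 37, 38]
-50 [241.  151.9] z125 153.6 rim row expected; rows from 139 [75, 76, 53, 55, 56, 75, 56, 47, 47, 47, 48, 45, 48, 43, 33, 33, 38, 34, 36, 35, 38, 34, 32, 35]
50 [203.1 163.4] z125 165.2 rim row expected; rows from 151 [77, 82, 54, 44, 43, 48, 44, 49, 43, 60, 46, 45, 52, 43, 38, 41, 36, 36, 32, 34, 36, 39, 37, 38]
70 [195.2 165.8] z125 167.5 rim row expected; rows from 153 [75, 80, 78, 75, 80, 66, 48, 39, 74, 83, 67, 47, 46, 42, 36, 29, 34, 38, 32, 38, 35, 36, 38, 37]
85 [189.2 167.6] z125 169.4 rim row expected; rows from 155 [77, 78, 78, 80, 83, 56, 43, 44, 76, 83, 77, 53, 47, 41, 35, 32, 40, 37, 33, 38, 34, 37, 34, 33]
```

```bash
python3 -m inch '[{"dp":[0,0,-10],"turn":0,"claw":1},{"dp":[0,0,-50],"turn":0,"claw":1},{"dp":[0,0,-90],"turn":0,"claw":1},{"dp":[-5,0,-115],"turn":0,"claw":1},{"dp":[-50,0,-115],"turn":0,"claw":1},{"dp":[-95,0,-115],"turn":0,"claw":1},{"dp":[-135,0,-115],"turn":0,"claw":1},{"dp":[-144,0,-115],"turn":0,"claw":1}]'
python3 -m inch '[{"dp":[0,0,0],"turn":0,"claw":1},{"dp":[0,0,20],"turn":0,"claw":1},{"dp":[0,0,50],"turn":0,"claw":1},{"dp":[0,0,68],"turn":0,"claw":1},{"dp":[0,0,68],"turn":0,"claw":1}]'
python3 - <<'E'
from h import *
print(bx())
im=snap('side','side11'); c=cal('side11'); g=cv2.cvtColor(im,cv2.COLOR_RGB2GRAY).astype(int)
b=np.load('box.npy'); u=np.array([np.cos(b[3]),np.sin(b[3])]); v=np.array([-u[1],u[0]])
W=lambda P: np.append(b[:2]+P[0]*u+P[1]*v,P[2])
for y in(-85,-60,50,70,85):
    p0=proj(c,W([-85,y,131])); print(y,p0.round(1), g[int(p0[1])-12:int(p0[1])+10,int(round(p0[0]))].tolist())
E
```

```text
time: 23.35
position: [537.2, 33.7, 204.8]
eef_rot: [2.043, 2.386, -0.001]
force: [0.1, 0.6, 0.1]
gripper_width: 0.001
grip_force: 0.0
time: 23.85
position: [535.7, 38.1, 134.3]
eef_rot: [-2.037, -2.388, 0.004]
force: [-0.2, 0.1, -0.1]
gripper_width: 0.004
grip_force: 0.0
([-163.8, 1.6, 134.3], array([-0.2,  0.1, -0.1]), 23.85)
-85 [253.8 148. ] [46, 43, 24, 59, 73, 82, 82, 79, 80, 79, 78, 79, 53, 29, 27, 37, 37, 36, 37, 38, 37, 37]
-60 [244.7 150.8] [16, 9, 14, 11, 5, 7, 14, 1, 65, 80, 77, 81, 68, 45, 39, 38, 40, 42, 36, 39, 35, 39]
50 [203.1 163.4] [38, 32, 21, 67, 83, 82, 78, 78, 79, 81, 81, 85, 68, 40, 41, 41, 37, 36, 36, 33, 38, 38]
70 [195.2 165.8] [78, 76, 84, 83, 79, 82, 82, 81, 80, 81, 83, 82, 82, 56, 29, 34, 39, 36, 36, 38, 36, 38]
85 [189.2 167.6] [82, 80, 82, 81, 81, 82, 81, 80, 80, 80, 83, 85, 76, 48, 32, 36, 37, 37, 38, 37, 42, 35]
```

```bash
python3 -m inch '[{"dp":[15,0,0],"turn":0,"claw":1},{"dp":[25,0,0],"turn":0,"claw":1},{"dp":[35,0,0],"turn":0,"claw":1},{"dp":[45,0,0],"turn":0,"claw":1},{"dp":[52,0,0],"turn":0,"claw":1}]'
python3 -m inch '[{"dp":[6,0,0],"turn":0,"claw":1},{"dp":[11,0,0],"turn":0,"claw":1},{"dp":[16,0,0],"turn":0,"claw":1},{"dp":[21,0,2],"turn":0,"claw":1},{"dp":[25.5,0,5],"turn":0,"claw":1},{"dp":[30,0,9],"turn":0,"claw":1},{"dp":[34,0,13],"turn":0,"claw":1}]'
python3 -m inch '[{"dp":[3,0,4],"turn":0,"claw":1},{"dp":[7,0,9],"turn":0,"claw":1},{"dp":[10,0,14],"turn":0,"claw":1},{"dp":[13,0,17],"turn":0,"claw":1}]'
python3 -c "
from h import *
print(bx())"
```

```text
time: 24.4
position: [528.8, 89.2, 137.4]
eef_rot: [2.039, 2.389, 0.001]
force: [-0.1, -1.2, 2.0]
gripper_width: 0.008
grip_force: 1.0
time: 25.1
position: [523.5, 122.2, 123.6]
eef_rot: [-2.04, -2.389, -0.0]
force: [-0.5, -0.4, 1.8]
gripper_width: 0.003
grip_force: 0.8
time: 25.5
position: [521.2, 134.7, 106.1]
eef_rot: [-2.04, -2.389, 0.001]
force: [-0.3, -0.1, 1.1]
gripper_width: 0.002
grip_force: 0.6
([-66.1, 0.7, 106.1], array([-0.3, -0.1,  1.1]), 25.5)
```

Now press down to firm contact (expected near z 101.6).

```bash
python3 -m inch '[{"dp":[2,0,2],"turn":0,"claw":1},{"dp":[4,0,4],"turn":0,"claw":1},{"dp":[5,0,5],"turn":0,"claw":1},{"dp":[5,0,5],"turn":0,"claw":1}]'
python3 -m inch '[{"dp":[0,0,1],"turn":0,"claw":1},{"dp":[0,0,2],"turn":0,"claw":1},{"dp":[0,0,2],"turn":0,"claw":1}]'
```

```text
time: 25.9
position: [520.7, 139.6, 101.9]
eef_rot: [2.04, 2.389, 0.0]
force: [0.4, -0.4, 0.2]
gripper_width: 0.005
grip_force: 0.0
time: 26.2
position: [520.9, 139.7, 101.5]
eef_rot: [2.04, 2.389, 0.002]
force: [-6.5, 0.2, 13.5]
gripper_width: 0.005
grip_force: 7.3
```

```bash
python3 -m inch '[{"dp":[0,0,-10],"turn":0,"claw":1},{"dp":[0,0,-50],"turn":0,"claw":1},{"dp":[0,0,-100],"turn":0,"claw":1},{"dp":[0,0,-150],"turn":0,"claw":1},{"dp":[0,0,-150],"turn":0,"claw":1},{"dp":[0,0,-150],"turn":0,"claw":1}]'
python3 - <<'E'
from h import *
im=snap('side','side12'); c=cal('side12'); g=cv2.cvtColor(im,cv2.COLOR_RGB2GRAY).astype(int)
b=np.load('box.npy'); u=np.array([np.cos(b[3]),np.sin(b[3])]); v=np.array([-u[1],u[0]])
W=lambda P: np.append(b[:2]+P[0]*u+P[1]*v,P[2])
for y in(-85,-60,50,85):
    p0=proj(c,W([-85,y,131])); print(y,p0.round(1), g[int(p0[1])-10:int(p0[1])+8,int(round(p0[0]))].tolist())
print('clamp base',proj(c,W([-103,0,139])),'tip flat',proj(c,W([-41,0,139])))
p=proj(c,W([-60,0,139])).round().astype(int); print(g[p[1],p[0]-14:p[0]+15].tolist(), g[125:170,p[0]].tolist(),p)
print(robot.observe()['force'],robot.hand_in())
E
```

```text
time: 26.8
position: [521.1, 139.5, 251.1]
eef_rot: [2.04, 2.388, 0.003]
force: [-0.5, -0.7, -0.9]
gripper_width: 0.005
grip_force: 0.0
-85 [253.8 148. ] [64, 63, 68, 71, 70, 68, 70, 70, 70, 72, 48, 25, 32, 29, 30, 37, 33, 31]
-60 [244.7 150.8] [68, 70, 69, 71, 70, 68, 73, 69, 70, 69, 67, 41, 35, 35, 31, 34, 31, 34]
50 [203.1 163.4] [73, 73, 75, 71, 72, 72, 74, 72, 75, 77, 63, 36, 33, 31, 31, 34, 29, 33]
85 [189.2 167.6] [70, 68, 73, 74, 75, 75, 76, 75, 75, 78, 68, 40, 29, 33, 31, 33, 32, 34]
clamp base [224.90473949 159.98028447] tip flat [215.74421947 144.00960894]
[72, 69, 72, 73, 70, 73, 71, 71, 60, 45, 89, 118, 116, 115, 116, 115, 113, 113, 112, 85, 68, 69, 69, 71, 73, 72, 71, 72, 71] [68, 72, 67, 69, 70, 70, 71, 72, 69, 74, 71, 72, 70, 73, 72, 71, 72, 72, 61, 105, 113, 110, 113, 115, 116, 116, 119, 117, 121, 124, 111, 93, 59, 38, 49, 67, 68, 59, 55, 45, 40, 37, 30, 29, 28] [218 149]
the job is handed in; nothing more can be done
[-0.34429667 -1.12586099 -0.71598597] None
```

The job is handed in at about 27 s: by my measurements the scoop stands in the well, the teat is upright on the tray, the lid is shut and the clamp is flat, but hand-in returned no verdict, and I viewed 11 pictures instead of the allowed 10.

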